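# Pump up the run-down hand lubricator

### The arm

A 6-joint arm with a two-finger parallel gripper is mounted at the origin on the work surface. World frame = base frame: x ahead of the robot, y to its left, z up, the work surface at z = 0. Lengths are in m, angles in rad, forces in N, time in s.
With the tool pointing down it reaches from about 0.35 to 0.975 m from the base axis. Payload 4.9 kg.
Tool frame: the origin (TCP) lies midway between the tips of the shut fingers; the grasp point (between the pads) lies 19 mm behind it; z points along the fingers, y is the direction in which the jaws open and shut (so a half turn about z gives the same grasp; the last joint's range is limited). The gripper opens to 85 mm and grips with 20 to 120 N. Pads are 22 mm wide; open, the fingers measure 114 mm over their backs; the gripper's body (76 mm by 85 mm) begins 54 mm behind the grasp point. The pads swing forward as they close: fully open they stand 13 mm farther back than shut.
Start: joints at [1.127, 0.053, 1.613, -0, 1.476, -0.119], TCP at [0.199, 0.592, 0.231] pointing down, gripper open.
Joint ranges: [-3.01, 3.01], [-1.01, 2.22], [0.06, 2.58], [-1.02, 4.17], [0.09, 2.62], [-3.14, 3.14]. Speed limits (rad/s): [2.57, 2.57, 3.14, 3.14, 3.14, 3.14].

### API

Orientations are given as a rotation vector (axis times angle).
In Python, from station import ctrl gives the robot as it stands.
- The arm moves only by the shell command python3 -m jog 'ROWS' [FORCE]. ROWS is JSON, one flat list of numbers, 7 for each row, row after row: the opening, from 0 (shut) to 1 (fully open), then the shift along the tool's x, y, z in m, then the turn, a rotation vector about the tool's x, y, z in degrees. A call has 1 to 10 rows; each row shifts and turns the commanded pose from where the row before left it, along the tool's axes as they then stand; what a row does not reach is not made up. A row lasts 1/8 s, in which the tool goes at most 62.5 mm and 10.7 degrees, less where a joint would pass 70% of its speed; a pose out of reach is approached as far as the arm can. A call with a gripper value outside its range is refused whole. The fingers move at their own pace and stop on an object; FORCE is the grip in N (left out, the last holds). Time passes only in rows, so rows that do not move let the fingers close. It gives the time, the measured TCP pose, the force and the opening at its end, in the units of the state.
- ctrl.get_obs(): the state, without advancing time (a new reading comes with each control period).
- ctrl.get_image(name): name is "scene" or "top" or "wrist"; returns a dict with "image" (480x640x3 uint8, blue, green, red), "camera_matrix" (3x3 intrinsics, pixels), "dist_coeffs" ([k1, k2, p1, p2, k3] as OpenCV has them; the pictures are not rectified), "rvec" (rotation vector, rad) and "tvec" (3), from world to camera coordinates, as OpenCV has them; the wrist camera has in their place "mount" (4x4, takes a point from camera to tool coordinates, whose origin is the TCP and whose axes are the flange's). Camera axes: x right, y down, z forward; pixel columns grow to the right and rows downward; lengths in m; the calibration is good to about 2 mm. A picture is of the moment at which its call begins: read the wrist's pose just before it. There is no depth.
- ctrl.finish_job(): hands the job in, once; it reports no verdict.
Trained networks look in a picture, given as the dict that the camera call returned (one of the last four; its "shot" number tells which), for a name from the list of things; names that differ only in an ending like _2 or _b are one class to them, and where a whole thing is asked for, a point or a joint stands for the part that bears it (a point fixed in the world has none). Each returns a list of dicts, best first, with "p" (0 to 1); they miss things now and then, are a little off and sometimes report something else, mostly with a low value. They report only what shows in the picture. A call takes as long as a camera call.
- ctrl.boxes_of(target, picture): "box" ([centre column, centre row, width, height] in pixels, round what is visible of it).
The state is a dict: "t": time; "q": joint angles; "dq": joint speeds; "effort": joint torques, N m; "tool_pos": TCP position; "tool_rot": TCP orientation; "contact_force": force on the tool from outside, world axes, zero at the start; "wrist_torque": the same for the moment, N m; "opening": finger opening in m.
Only numpy, scipy, OpenCV 4.12 (cv2) and the standard library are available. Lean on these libraries where they do the work, as an engineer would, in place of code of your own. Each camera call takes 0.05 s, during which the arm holds its last target. There are 200 camera calls.

### The job

Two hand lubricators are on pressure test on the bench; one has lost its pressure, so its indicator pin has sunk back in, while the pin of the other still stands right out. With the fingertips on top of its black palm knob, pump the run-down one with full strokes, letting the knob come all the way up between them, until its pin stands fully out, then take the hand away with the knob up. Only push the knob down, do not grip it; do not touch the pins, do not pump the other lubricator, and leave everything else on the bench where it is.

Things in the scene. Friction and masses are not known exactly. Their poses are not given: they have to be found in the camera images.
- lub_a: the run-down hand lubricator: green cast valve body 150 mm long (its y) and 62 mm wide on a bolted-down flange 150 x 110 mm, with a clear oil reservoir (76 mm across, top 131 mm above the bench) towards its +y end and a steel pump barrel with a black palm knob towards its -y end. Fixed to the bench. Origin: middle of its underside on the bench top; x across the body, y along it, z up
- lub_a_knob (a point): centre of the top face of the black palm knob of the run-down lubricator (lub_a): 48 mm across, slightly domed, the highest thing on the lubricator; top face 150 mm above the bench when up, 132 mm when fully down. It lies at x = 0, y = -40 mm of the lubricator and moves with the plunger
- lub_a_plunger (a joint): plunger of lub_a, m: 0 = up (where its return spring brings it), 0.018 = fully down; moves straight down; about 3 N to start it, 9 to 11 N at the bottom, with or without the pin moving
- lub_a_pin (a joint): indicator pin of lub_a, m: 0 = in (only 2 mm of its end shows), 0.028 = fully out (30 mm shows, at its stop). Bare steel pin 10 mm across that slides level out of the brass gland at the -y end of the body, 27 mm above the bench, towards -y of the lubricator. Starts 0 to 8 mm out. Each full stroke of the plunger drives it about 5 mm further out while the knob goes down; it stays where it is while the knob comes up. A short stroke drives it less in proportion
- lub_a_pin_end (a point): centre of the outer end face of lub_a's indicator pin
- lub_b: the lubricator that has held its pressure, the same make and size: hand lubricator: green cast valve body 150 mm long (its y) and 62 mm wide on a bolted-down flange 150 x 110 mm, with a clear oil reservoir (76 mm across, top 131 mm above the bench) towards its +y end and a steel pump barrel with a black palm knob towards its -y end. Fixed to the bench. Origin: middle of its underside on the bench top; x across the body, y along it, z up
- lub_b_knob (a point): centre of the top face of the black palm knob of the other lubricator (lub_b): 48 mm across, slightly domed, the highest thing on the lubricator; top face 150 mm above the bench when up, 132 mm when fully down. It lies at x = 0, y = -40 mm of the lubricator and moves with the plunger
- lub_b_plunger (a joint): plunger of lub_b, m: 0 = up (where its return spring brings it), 0.018 = fully down; moves straight down; about 3 N to start it, 9 to 11 N at the bottom, with or without the pin moving
- lub_b_pin (a joint): indicator pin of lub_b, m: 0 = in (only 2 mm of its end shows), 0.028 = fully out (30 mm shows, at its stop). Bare steel pin 10 mm across that slides level out of the brass gland at the -y end of the body, 27 mm above the bench, towards -y of the lubricator. Already fully out at the start
- aerosol_mid (a point): standing spray can, 52 mm across, 125 mm high, behind (+x side of) lub_a; point at its middle
- tin_mid (a point): standing solvent tin, 62 mm across, 90 mm high, behind lub_b; point at its middle
- clamp1_mid (a point): loose steel hose clamp, 48 mm ring, 13 mm high, in front (-x side) of lub_a; point at its middle
- coupling_mid (a point): loose brass pipe coupling standing on end, 34 mm across, 42 mm high, in front of lub_b; point at its middle
- clamp2_mid (a point): second loose hose clamp, 48 mm ring, 13 mm high, near the middle of the bench; point at its middle
- tape_mid (a point): roll of tape lying flat, 104 mm across, 30 mm high; point at its middle
- wrench_mid (a point): wrench 220 mm long lying flat on the robot's right; point near its middle
- screwdriver_mid (a point): screwdriver 200 mm long lying flat on the robot's left; point near its middle

How it is judged:
On the way, in this order (a step that is already met when the one before it is completed fails the run):
1. first stroke: the run-down lubricator's knob is pushed down its full stroke (at least 14 of 18 mm) (value of joint lub_a_plunger above 0.014 m).
2. first stroke: the knob is let come up again (within 4 mm of the top) (value of joint lub_a_plunger below 0.004 m).
3. second stroke: the run-down lubricator's knob is pushed down its full stroke (at least 14 of 18 mm) (value of joint lub_a_plunger above 0.014 m).
4. second stroke: the knob is let come up again (within 4 mm of the top) (value of joint lub_a_plunger below 0.004 m).
5. third stroke: the run-down lubricator's knob is pushed down its full stroke (at least 14 of 18 mm) (value of joint lub_a_plunger above 0.014 m).
6. third stroke: the knob is let come up again (within 4 mm of the top) (value of joint lub_a_plunger below 0.004 m).
7. the pin is pumped fully out (at least 26.5 of 28 mm) (value of joint lub_a_pin above 0.0265 m), for 0.1 s.
At the end, for the whole second after the job is handed in: The run-down lubricator's pin is out at least 26.5 of its 28 mm, both knobs are up (within 3 mm), the other pin is still out, and every loose thing lies within 20 mm of where it was (value of joint each of lub_a_pin, lub_b_pin above 0.0265 m and value of joint each of lub_a_plunger, lub_b_plunger below 0.003 m and distance of each of aerosol_mid, tin_mid, clamp1_mid, coupling_mid, clamp2_mid, tape_mid, wrench_mid, screwdriver_mid from where it was at the start of the episode below 0.02 m); the robot touches nothing.
It fails at once if the other lubricator is pumped (its knob pushed down more than 5 mm) (value of joint lub_b_plunger above 0.005 m).
It fails at once if an indicator pin is touched by the robot (contact force between any of the fingers, the arm and lub_a_pin above 0.5 N or contact force between any of the fingers, the arm and lub_b_pin above 0.5 N).
It fails at once if a knob is taken between the fingers instead of pushed from above ((z of the grasp point in the frame of lub_a_knob below -0.005 m and horizontal distance between the grasp point and lub_a_knob below 0.03 m) or (z of the grasp point in the frame of lub_b_knob below -0.005 m and horizontal distance between the grasp point and lub_b_knob below 0.03 m)).
It fails at once if a loose thing on the bench is pushed, lifted or knocked more than 20 mm from its place (distance of any of aerosol_mid, tin_mid, clamp1_mid, coupling_mid, clamp2_mid, tape_mid, wrench_mid, screwdriver_mid from where it was at the start of the episode above 0.02 m).
It also fails if it takes over 56 s, if anything falls off the work surface, if the arm or the gripper's body presses on something with over 40 N, if the wrist force passes 120 N, or if a joint passes its speed limit or range.

## Working session

There is one attempt and no reset: what is moved stays moved. The work goes in short steps, Python scripts to look and compute and a shell command to move; the robot and the scene stay as the last step left them, time stands still between calls to the robot, and variables do not carry over. Pictures are saved under pics/ and viewed, about 8 in all and at most 12, crops included, and the job is handed in when it is done.

```bash
mkdir -p pics; cat > h.py <<'E'
import numpy as np, cv2
from station import ctrl
def ray(p,im):
    K=np.array(im["camera_matrix"]);d=np.array(im["dist_coeffs"])
    n=cv2.undistortPoints(np.array([[p]],float),K,d)[0,0]
    v=np.array([n[0],n[1],1.])
    if "rvec" in im:
        R=cv2.Rodrigues(np.array(im["rvec"],float))[0];t=np.array(im["tvec"],float).ravel()
        return -R.T@t,R.T@v
    o=ctrl.get_obs();T=np.eye(4);T[:3,:3]=cv2.Rodrigues(np.array(o["tool_rot"],float))[0];T[:3,3]=o["tool_pos"]
    T=T@np.array(im["mount"]);return T[:3,3],T[:3,:3]@v
def atz(p,im,z):
    c,v=ray(p,im);return c+v*(z-c[2])/v[2]
E
python3 - <<'E'
from h import *
o=ctrl.get_obs();print(o)
for n in("scene","top"):
    im=ctrl.get_image(n);cv2.imwrite(f"pics/{n}1.png",im["image"])
    for t,z in(("lub_a_knob",.15),("lub_a_pin_end",.027),("lub_a",.06),("lub_a_pin",.027),("aerosol_mid",.06),("tin_mid",.045)):
        for b in ctrl.boxes_of(t,im)[:4]:print(n,t,round(b["p"],2),np.round(b["box"]),np.round(atz(b["box"][:2],im,z),3))
E
```

```text
{'t': 0.0, 'q': array([ 1.12698451e+00,  5.33935552e-02,  1.61430413e+00,  1.93226336e-05,
        1.47598805e+00, -1.18982508e-01]), 'dq': array([-0.00099213, -0.00081211,  0.00152691,  0.00145904,  0.00011828,
       -0.00035745]), 'effort': array([-1.40383530e-03, -3.93688309e+01, -3.70173776e+01, -2.45503761e-04,
        7.10455875e-03, -5.10372288e-06]), 'tool_pos': array([0.19918127, 0.59175378, 0.23003422]), 'tool_rot': array([-0.50790605, -3.09965452,  0.0031495 ]), 'contact_force': array([-0.43260738, -0.21694622, -0.43742166]), 'wrist_torque': array([ 0.029456  , -0.01615606,  0.00405761]), 'opening': 0.08564718146174616}
scene lub_a_knob 0.52 [356. 247.  16.  21.] [0.623 0.097 0.15 ]
scene lub_a 0.92 [374. 270.  82.  76.] [0.597 0.152 0.06 ]
scene lub_a 0.69 [358. 249.  21.  20.] [0.505 0.13  0.06 ]
scene lub_a 0.62 [236. 285. 106.  79.] [ 0.616 -0.178  0.06 ]
scene lub_a 0.36 [387. 307.  29.  54.] [0.727 0.151 0.06 ]
scene lub_a_pin 0.37 [301. 243.  18.  16.] [ 0.417 -0.011  0.027]
scene aerosol_mid 0.57 [387. 307.  24.  57.] [0.73  0.151 0.06 ]
scene tin_mid 0.79 [262. 316.  31.  46.] [ 0.71  -0.121  0.045]
top lub_a_knob 0.83 [277. 236.  23.  18.] [0.586 0.099 0.15 ]
top lub_a_knob 0.57 [359. 201.  24.  26.] [ 0.676 -0.113  0.15 ]
top lub_a 0.81 [266. 233.  69.  58.] [0.609 0.138 0.06 ]
top lub_a 0.58 [380. 237.  85.  56.] [ 0.595 -0.177  0.06 ]
top lub_a 0.16 [162. 269.  14.  70.] [0.514 0.415 0.06 ]
top aerosol_mid 0.63 [262. 187.  25.  28.] [0.739 0.147 0.06 ]
top aerosol_mid 0.53 [278. 234.  16.  17.] [0.606 0.104 0.06 ]
top tin_mid 0.85 [361. 200.  24.  24.] [ 0.704 -0.128  0.045]
top tin_mid 0.17 [404. 224.  19.  15.] [ 0.634 -0.249  0.045]
```

```bash
python3 - <<'E'
import cv2,numpy as np
a=cv2.imread("pics/scene1.png")[200:360,180:440];b=cv2.imread("pics/top1.png")[160:320,200:460]
cv2.imwrite("pics/both1.png",np.vstack([cv2.resize(x[:,:],(780,300*480//480 if 0 else 300),interpolation=cv2.INTER_CUBIC) if 0 else cv2.resize(x,None,fx=1.85,fy=1.85,interpolation=cv2.INTER_CUBIC) for x in(a,b)]))
E
```

```text
(no output)
```

View pics/both1.png

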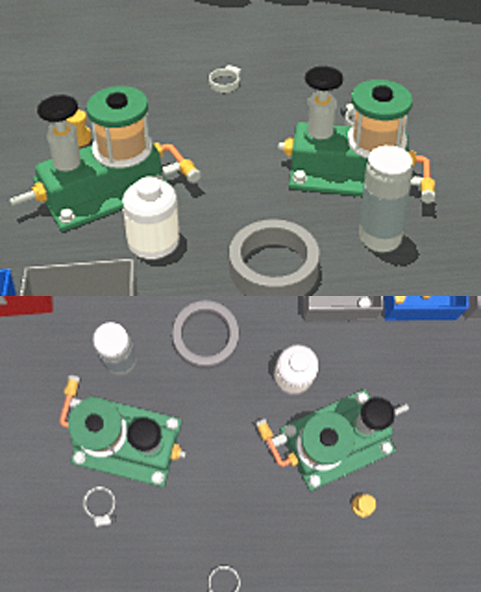

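The scene crop shows the run-down lubricator (lub_a) on the right: its pin is in and the aerosol is behind it. In the top crop it is on the left, with its knob at about full-frame (278, 235). The other lubricator's pin clearly stands out.

```bash
python3 - <<'E'
from h import *
s=ctrl.get_image("scene");t=ctrl.get_image("top")
print(atz((354.6,241.6),s,.15),atz((278.4,234.8),t,.15))
o=ctrl.get_obs();R=cv2.Rodrigues(np.array(o["tool_rot"]))[0]
k=atz((278.4,234.8),t,.15);print(R.round(3),R.T@(np.array([k[0],k[1],.23])-o["tool_pos"]))
E
```

```text
[0.60110665 0.09835217 0.15      ] [0.59004848 0.09565716 0.15      ]
[[-0.948  0.319  0.   ]
 [ 0.319  0.948  0.   ]
 [ 0.     0.    -1.   ]] [-0.52866261 -0.34605635  0.00130917]
```

```bash
python3 -m jog '[0,-0.02,-0.013,0,0,0,0, 0,-0.045,-0.03,0,0,0,0, 0,-0.05,-0.033,0,0,0,0, 0,-0.05,-0.033,0,0,0,0, 0,-0.05,-0.033,0,0,0,0, 0,-0.05,-0.033,0,0,0,0, 0,-0.05,-0.033,0,0,0,0, 0,-0.05,-0.033,0,0,0,0, 0,-0.045,-0.03,0,0,0,0, 0,-0.02,-0.013,0,0,0,0]'
python3 - <<'E'
from h import *
o=ctrl.get_obs();im=ctrl.get_image("wrist");cv2.imwrite("pics/w1.png",im["image"]);print(o["t"],o["tool_pos"],o["tool_rot"],o["contact_force"],o["opening"])
for t,z in(("lub_a_knob",.15),("lub_a",.06),("lub_a_pin",.027)):
    for b in ctrl.boxes_of(t,im)[:4]:print(t,round(b["p"],2),np.round(b["box"]),np.round(atz(b["box"][:2],im,z),3))
E
```

```text
t: 2.05
tool_pos: [0.5175, 0.1824, 0.2314]
tool_rot: [0.514, 3.099, -0.001]
contact_force: [0.4, 0.5, 0.5]
opening: 0.0004
2.05 [0.5175214  0.18235615 0.23141435] [ 5.13734141e-01  3.09876406e+00 -1.02993980e-03] [0.42434086 0.48996765 0.45705508] 0.0004187072707089467
lub_a 0.72 [ 60. 382. 119. 133.] [ 0.584 -0.081  0.06 ]
lub_a 0.61 [306. 325. 217. 165.] [0.601 0.147 0.06 ]
```

View pics/w1.png

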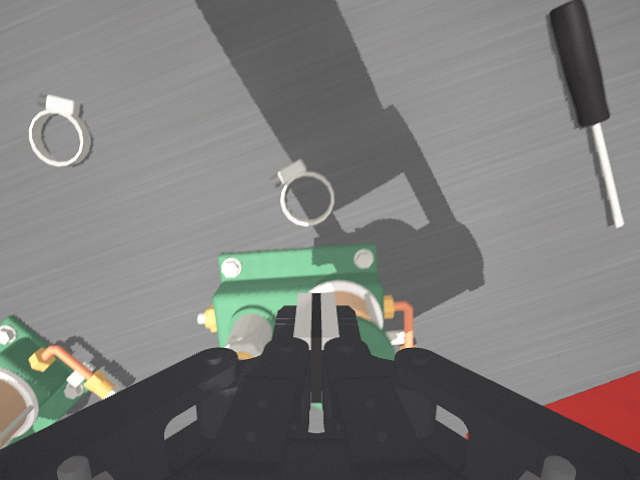

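```bash
python3 - <<'E'
from h import *
im=ctrl.get_image("wrist");c=[atz(p,im,.01) for p in((219,255),(377,244))]
print(c,np.linalg.norm(c[1]-c[0]))
y=(c[1]-c[0]);y[2]=0;y/=np.linalg.norm(y);x=np.array([y[1],-y[0],0])
o=(c[0]+c[1])/2+.055*x;k=o-.04*y;print("axes",x,y,"o",o,"knob",k)
print("pin end",atz((203,319),im,.027), "expected in", o-.077*y)
R=cv2.Rodrigues(np.array(ctrl.get_obs()["tool_rot"]))[0]
for q in(k,np.array([.59,.096,0]),np.array([.601,.098,0])):q[2]=.18;print(R.T@(q-ctrl.get_obs()["tool_pos"]))
s=ctrl.get_image("scene");t=ctrl.get_image("top")
for i in(s,t):
    K,D=np.array(i["camera_matrix"]),np.array(i["dist_coeffs"]);k[2]=.15
    print(cv2.projectPoints(k[None],i["rvec"],i["tvec"],K,D)[0])
E
```

```text
[array([0.52967053, 0.08524661, 0.01      ]), array([0.56652542, 0.22813492, 0.01      ])] 0.147564740256315
axes [ 0.9683093  -0.24975409  0.        ] [0.24975409 0.9683093  0.        ] o [0.60135499 0.14295429 0.01      ] knob [0.59136482 0.10422191 0.01      ]
pin end [0.57922587 0.05285816 0.027     ] expected in [0.58212392 0.06839447 0.01      ]
[-0.09766053 -0.05319849  0.05120394]
[-0.09899252 -0.06142579  0.05120291]
[-0.10877804 -0.05601805  0.05119937]
[[[356.32160999 239.07408443]]]
[[[275.03436775 234.32094557]]]
```

```bash
python3 -m jog '[0,-0.025,-0.0145,0,0,0,0, 0,-0.05,-0.029,0,0,0,0, 0,-0.025,-0.0145,0,0,0,0, 0,0,0,0.03,0,0,0, 0,0,0,0.03,0,0,0, 0,0,0,0,0,0,0]'
python3 - <<'E'
from h import *
o=ctrl.get_obs();print(o["tool_pos"],o["contact_force"])
s=ctrl.get_image("scene");w=ctrl.get_image("wrist")
cv2.imwrite("pics/s2.png",np.hstack([cv2.resize(s["image"][200:330,300:430],(480,480),interpolation=2),w["image"][::2,::2].repeat(1,0) if 0 else cv2.resize(w["image"],(320,240)).repeat(2,0)]))
E
```

```text
t: 3.15
tool_pos: [0.5902, 0.0998, 0.1681]
tool_rot: [-0.505, -3.094, 0.002]
contact_force: [0.1, 0.7, 0.7]
opening: -0.0001
[0.59019521 0.09981899 0.16811754] [0.06628587 0.68181994 0.70892063]
```

View pics/s2.png

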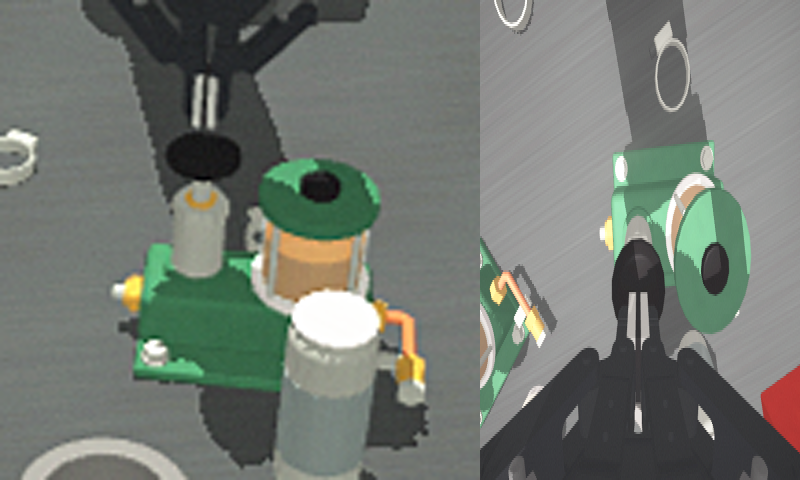

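```bash
python3 -m jog '[0,0,0,0.016,0,0,0, 0,0,0,0.01,0,0,0, 0,0,0,0.008,0,0,0, 0,0,0,0,0,0,0, 0,0,0,0,0,0,0]'; python3 -m jog '[0,0,0,0.002,0,0,0, 0,0,0,0,0,0,0]'
```

```text
t: 3.88
tool_pos: [0.5932, 0.0994, 0.1388]
tool_rot: [0.508, 3.099, 0.001]
contact_force: [-2.4, 2.1, 7.0]
opening: -0.0
t: 4.12
tool_pos: [0.5932, 0.0994, 0.1369]
tool_rot: [0.508, 3.099, 0.001]
contact_force: [-3.5, 0.2, 7.3]
opening: 0.0
```

```bash
python3 -m jog '[0,0,0,0.002,0,0,0, 0,0,0,0,0,0,0]'; python3 -m jog '[0,0,0,0.002,0,0,0, 0,0,0,0,0,0,0]';python3 -m jog '[0,0,0,0.0015,0,0,0, 0,0,0,0,0,0,0]'
python3 - <<'E'
from h import *
s=ctrl.get_image("scene");cv2.imwrite("pics/s3.png",cv2.resize(s["image"][200:330,300:430],(480,480),interpolation=2))
E
```

```text
t: 4.38
tool_pos: [0.5932, 0.0993, 0.1351]
tool_rot: [0.508, 3.099, 0.001]
contact_force: [-3.2, 0.5, 8.1]
opening: 0.0
t: 4.62
tool_pos: [0.5932, 0.0993, 0.1332]
tool_rot: [0.508, 3.099, 0.001]
contact_force: [-3.3, 0.1, 8.3]
opening: -0.0002
t: 4.88
tool_pos: [0.5932, 0.0993, 0.1319]
tool_rot: [0.508, 3.099, 0.001]
contact_force: [-3.3, 1.3, 9.6]
opening: -0.0
```

View pics/s3.png

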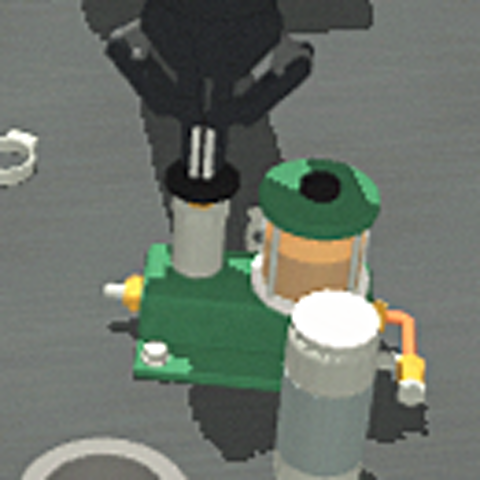

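The knob is down (its disc at about crop (203, 180), 25 px lower than before) and the pin has come out a little, to about (105, 290). I'll check for the bottom stop, then let the knob up.

```bash
python3 -m jog '[0,0,0,0.001,0,0,0, 0,0,0,0,0,0,0]'; python3 -m jog '[0,0,0,-0.012,0,0,0, 0,0,0,-0.012,0,0,0, 0,0,0,0,0,0,0, 0,0,0,0,0,0,0]'; python3 -m jog '[0,0,0,0.012,0,0,0, 0,0,0,0.008,0,0,0, 0,0,0,0.004,0,0,0, 0,0,0,0,0,0,0]';  python3 -m jog '[0,0,0,-0.012,0,0,0, 0,0,0,-0.012,0,0,0, 0,0,0,0,0,0,0, 0,0,0,0,0,0,0]'
```

```text
t: 5.18
tool_pos: [0.5933, 0.0993, 0.1317]
tool_rot: [0.508, 3.099, 0.001]
contact_force: [-5.5, 0.5, 12.0]
opening: -0.0004
t: 5.68
tool_pos: [0.5919, 0.0989, 0.1516]
tool_rot: [-0.508, -3.098, 0.001]
contact_force: [0.4, -0.9, 0.6]
opening: -0.0
t: 6.18
tool_pos: [0.593, 0.099, 0.1317]
tool_rot: [0.508, 3.1, -0.0]
contact_force: [-7.0, -1.4, 17.0]
opening: -0.0003
t: 6.68
tool_pos: [0.5917, 0.099, 0.1512]
tool_rot: [-0.507, -3.098, 0.001]
contact_force: [0.4, -0.2, -0.6]
opening: 0.0001
```

```bash
python3 -m jog '[0,0,0,0.012,0,0,0, 0,0,0,0.008,0,0,0, 0,0,0,0.004,0,0,0, 0,0,0,0,0,0,0, 0,0,0,-0.012,0,0,0, 0,0,0,-0.012,0,0,0, 0,0,0,0,0,0,0, 0,0,0,0,0,0,0]'; python3 -m jog '[0,0,0,0.012,0,0,0, 0,0,0,0.008,0,0,0, 0,0,0,0.004,0,0,0, 0,0,0,0,0,0,0, 0,0,0,-0.012,0,0,0, 0,0,0,-0.012,0,0,0, 0,0,0,0,0,0,0, 0,0,0,0,0,0,0]'
python3 - <<'E'
from h import *
s=ctrl.get_image("scene");w=ctrl.get_image("wrist")
cv2.imwrite("pics/s4.png",np.hstack([cv2.resize(s["image"][200:330,300:430],(480,480),interpolation=2),cv2.resize(w["image"][120:360,160:320],(320,480))]))
E
```

```text
t: 7.68
tool_pos: [0.5918, 0.099, 0.1512]
tool_rot: [-0.507, -3.098, 0.001]
contact_force: [-0.3, -1.0, -0.2]
opening: -0.0001
t: 8.68
tool_pos: [0.5918, 0.099, 0.1512]
tool_rot: [-0.508, -3.098, 0.001]
contact_force: [-0.6, -0.2, 0.1]
opening: 0.0001
```

View pics/s4.png

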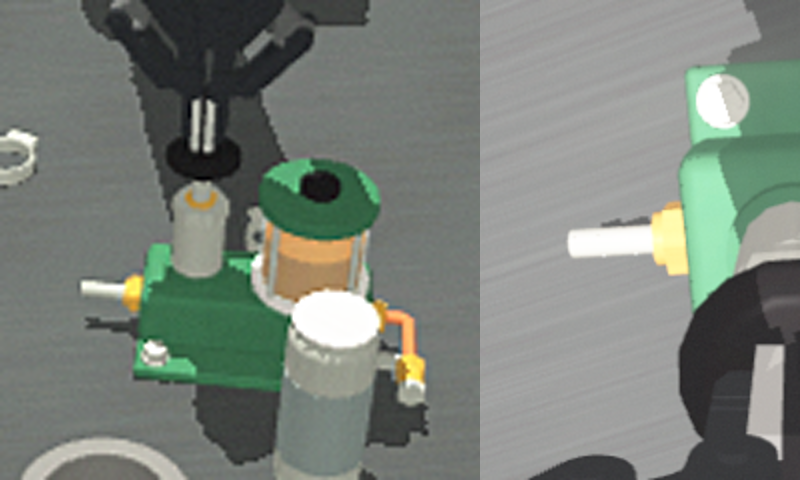

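After four strokes the wrist crop shows about 83 px of pin against a 28–30 px diameter, so it is nearly out. Extra strokes at its stop do no harm, so I'll do two more.

```bash
python3 -m jog '[0,0,0,0.012,0,0,0, 0,0,0,0.008,0,0,0, 0,0,0,0.004,0,0,0, 0,0,0,0,0,0,0, 0,0,0,-0.012,0,0,0, 0,0,0,-0.012,0,0,0, 0,0,0,0,0,0,0, 0,0,0,0,0,0,0]'; python3 - <<'E'
from h import *
w=ctrl.get_image("wrist");cv2.imwrite("pics/w5.png",w["image"])
E
python3 -m jog '[0,0,0,0.012,0,0,0, 0,0,0,0.008,0,0,0, 0,0,0,0.004,0,0,0, 0,0,0,0,0,0,0, 0,0,0,-0.012,0,0,0, 0,0,0,-0.012,0,0,0, 0,0,0,0,0,0,0, 0,0,0,0,0,0,0]'
python3 - <<'E'
from h import *
w=ctrl.get_image("wrist")
a=cv2.imread("pics/w5.png")
cv2.imwrite("pics/s5.png",np.hstack([cv2.resize(x[160:280,160:280],(400,400),interpolation=2) for x in (a,w["image"])]))
E
```

```text
t: 9.78
tool_pos: [0.5919, 0.099, 0.1514]
tool_rot: [-0.508, -3.098, 0.001]
contact_force: [-0.1, -0.8, 0.3]
opening: -0.0004
t: 10.82
tool_pos: [0.5918, 0.099, 0.1512]
tool_rot: [-0.508, -3.098, 0.001]
contact_force: [-0.1, 0.3, -0.4]
opening: -0.0003
```

View pics/s5.png

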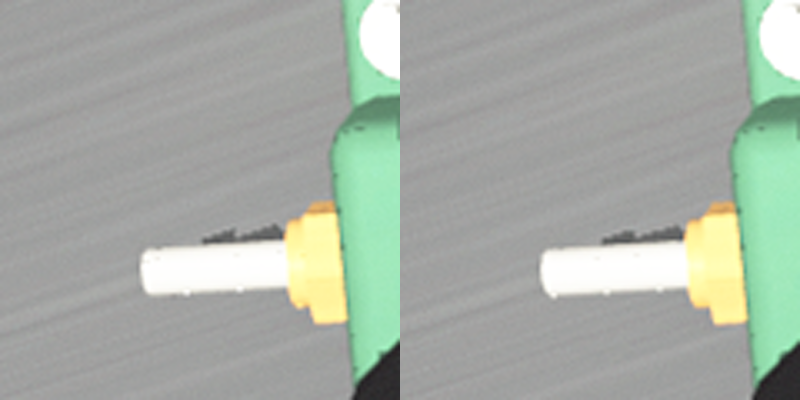

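The pin end is at (141, 270) in both halves of the crop, so stroke six no longer moved it and it is at its stop. I'll retreat straight up and check.

```bash
python3 -m jog '[0,0,0,-0.02,0,0,0, 0,0,0,-0.04,0,0,0, 0,0,0,-0.02,0,0,0, 0,0,0,0,0,0,0, 0,0,0,0,0,0,0]'; python3 - <<'E'
from h import *
s=ctrl.get_image("scene");cv2.imwrite("pics/s6.png",cv2.resize(s["image"][200:360,180:440],(780,480),interpolation=2))
E
```

```text
t: 11.5
tool_pos: [0.5919, 0.099, 0.2314]
tool_rot: [-0.508, -3.098, 0.001]
contact_force: [-0.3, -0.1, -0.6]
opening: -0.0002
```

View pics/s6.png

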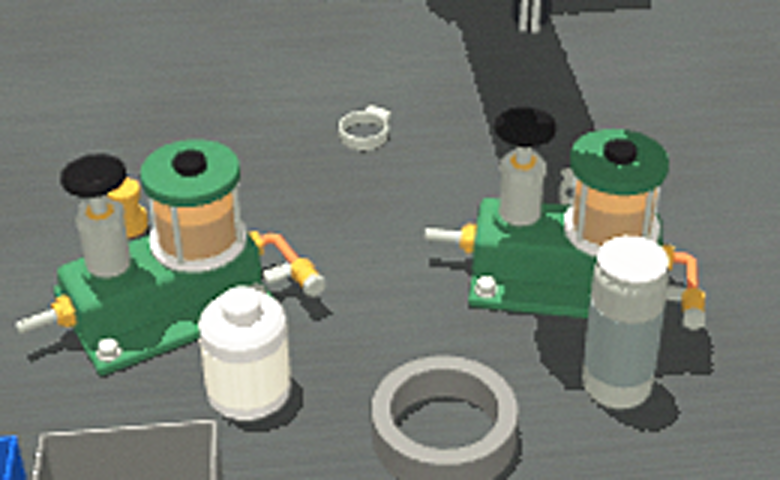

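Both pins stand out equally, with ends at about (20, 325) and (428, 235). Both knobs are up at (93, 176) and (525, 127), the hand is clear, and nothing else has moved.

```bash
python3 -c "
from station import ctrl
print(ctrl.finish_job())"
```

```text
the job is handed in; nothing more can be done
None
```

I pumped the run-down lubricator (lub_a) until its pin reached its stop, and the job is handed in. It took six strokes with the shut fingertips on top of the knob. Each was driven to the bottom stop and let all the way up. I then lifted the hand straight up, 80 mm clear.

- **Strokes:** I measured the bottom stop on the first two strokes, at tip height 132 mm with 12–17 N. After each stroke the tips stood at about 151 mm with no load, so the knob was up. The other four strokes used the same commanded moves, but I did not measure their bottoms.
- **Pin:** it did not move between strokes five and six, so it is at its stop. In the last picture both pins stand out by about the same length.
- **Rest of the bench:** both knobs are up, and the loose things in that view look to be where they were. That view leaves out the wrench and screwdriver, and one clamp is mostly hidden. The hand never went near the wrench or screwdriver, and it stayed well above that clamp. Contact force was about zero at the end.
- **Disagreement:** my position estimates for the knob differed by about 10 mm. I aimed between them, and the close pictures showed the tips near the middle of the knob.

No check failed. The clock read about 11.5 s of the 56 s allowed at the last move.

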